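# Turn the reversed battery pack round in its charging dock

## Robot

A 6-joint arm with a two-finger parallel gripper is mounted at the origin on the work surface; the furniture and walls round the work are solid. World frame = base frame: x ahead of the robot, y to its left, z up, the work surface at z = 0. Lengths are in mm, angles in rad, forces in N, time in s.
With the tool pointing down it reaches from about 275 to 875 mm from the base axis. Payload 12.5 kg.
Tool frame: the origin (TCP) lies at the very end of the fingers, on their centre line; the grasp point (between the pads) lies 19 mm behind it; z points along the fingers, y is the direction in which the jaws open and shut (so a half turn about z gives the same grasp; the last joint's range is limited). The gripper opens to 85 mm and grips with 20 to 120 N. Pads are 22 mm wide; open, the fingers measure 114 mm over their backs; the gripper's body (76 mm by 85 mm) begins 54 mm behind the grasp point. The pads swing forward as they close: fully open they stand 13 mm farther back than shut.
Start: joints at [-1.334, 0.351, 1.652, -0, 1.139, -0.085], TCP at [173.97, -521.746, 231.29] pointing down, gripper open.
Joint ranges: [-2.75, 2.75], [-0.79, 2.1], [0.01, 2.65], [-1.57, 4.71], [0.07, 3.14], [-2.87, 2.87]. Speed limits (rad/s): [2.22, 2.22, 2.79, 3.14, 3.14, 3.14].

## Interface

Orientations are given as [roll, pitch, yaw] about the fixed x, y, z axes, in that order (R = Rz(yaw) Ry(pitch) Rx(roll)).
In Python, from cell import manip, camera, camera_model, workorder, models gives the robot as it stands. The module is installed in compiled form; this text tells all that it offers.
- The arm moves only by the shell command python3 -m jog 'ROWS'. ROWS is text: rows parted by semicolons, each of 7 numbers parted by spaces: the closure, from 0 (fully open) to 1 (shut), then the shift along the world's x, y, z in cm, then the turn, a rotation vector about the world's x, y, z in degrees. In form: gripper tx ty tz ax ay az; .... A call has 1 to 12 rows; each row is the pose to reach, as a shift and turn from the pose commanded when the call began; what a row does not reach only later rows make up. A row lasts 1/8 s, in which the tool goes at most 62.5 mm and 10.7 degrees, less where a joint would pass 70% of its speed; a pose out of reach is approached as far as the arm can. A call with a gripper value outside its range is refused whole. The fingers move at their own pace and stop on an object; the grip force is fixed at half the most. Time passes only in rows, so rows that repeat a pose let the fingers close. It gives the time, the measured TCP pose, the force and the opening at its end, in the units of the state.
- manip.read_state(): the state, without advancing time (a new reading comes with each control period).
- camera(name): name is "scene" or "top" or "wrist"; returns the picture (400x640x3 uint8, red, green, blue); there is no depth.
- camera_model(name): a dict with "camera_matrix" (3x3 intrinsics, pixels), "position" and "attitude" of the camera in the world. Camera axes: x right, y up, looking along -z (the intrinsics and any distortion apply to the point x, -y, -z); pixel columns grow to the right and rows downward; lengths in mm; the calibration is good to about 2 mm. A picture is of the moment at which its call begins: read the wrist's pose just before it. camera_model takes no time and is no camera call; for the wrist camera it gives the pose at the moment of the call.
- workorder.finish_job(): hands the job in, once; it reports no verdict.
Trained networks look in the newest picture that a camera, given by its name, has taken for a name from the list of things; names that differ only in an ending like _2 or _b are one class to them, and where a whole thing is asked for, a point or a joint stands for the part that bears it (a point fixed in the world has none). Each returns a list of dicts, best first, with "score" (0 to 1); they miss things now and then, are a little off and sometimes report something else, mostly with a low value. They report only what shows in the picture. A call takes as long as a camera call. They do not tell look-alikes from the thing itself.
- models.search_frame(camera, thing): "centre" ([x, y, z] in mm, in world coordinates, good to about 4 mm: the middle of the surface that is visible of it).
- models.regions_of(camera, thing): "pixels" (400x640 bool, what is visible of it).
- models.pinpoint(camera, thing): "centre" ([x, y, z] in mm, in world coordinates, good to about 4 mm: a listed point, or the origin of a listed thing).
The state is a dict: "t": time; "q": joint angles; "qvel": joint speeds; "effort": joint torques, N m; "eef_pos": TCP position; "ee_rot": TCP orientation; "ft_force": force on the tool from outside, world axes, zero at the start; "torque": the same for the moment, N m; "width": finger opening in mm.
Only numpy, scipy, OpenCV 4.12 (cv2) and the standard library are available. Lean on these libraries where they do the work, as an engineer would, in place of code of your own. Each camera call takes 0.05 s, during which the arm holds its last target. There are 200 camera calls.

## Task

One of the three battery packs in the charging dock was put in the wrong way round, so its foot rides on the keys in the bay and it stands higher than the others. Pull it right out of its bay, turn it end for end so that its red end is at the red-marked end of the bay, and put it back fully home, upright, and let go. Do not drop it, and leave the other two packs seated in their bays.

Things in the scene. Friction and masses are not known exactly. Their poses are not given: they have to be found in the camera images.
- dock: Grey charging dock fixed to the bench, 124 (x) x 236 (y) x 34 mm tall. Origin: centre of its underside. Three open-topped bays run along its x, 80 mm apart along its y. On its top a red mark lies at the +x end of each bay, a black one at the -x end. Key blocks 8 mm tall on the bay floors let a pack go fully down only with its red end towards +x; a reversed one rests on them, level, 8 mm too high.
- bay_1 (a point): Centre of the floor of the bay at the dock's +y end, 8 mm above the bench; axes as the dock's. The bay is a slot 84 mm long (x), 28 mm wide (y) and 26 mm deep: 2 mm play all round a centred pack; 3 mm chamfer at its mouth, which is level with the dock's top.
- bay_2 (a point): The same point of the middle bay, a slot of the same size.
- bay_3 (a point): The same point of the bay at the dock's -y end, a slot of the same size.
- pack_1_mid (a point): Centre of the reversed pack (in any bay): a flat upright block 80 (x) x 24 (y) x 72 mm tall, 0.14 to 0.28 kg, grey, red end at its +x, black end at -x. Starts with its red end towards the dock's -x, its top 88 mm above the bench. This point: 52 mm above the bench at the start, 44 fully home. Grip it across its thickness near its top, fingertips above the dock (34 mm).
- pack_1_red (a point): Middle of the red end face of the reversed pack, 40 mm from its centre along its +x.
- pack_2_mid (a point): Centre of another pack of the same shape, size and colours, correctly seated in one of the bays (red end towards the dock's +x, this point 44 mm and its top 80 mm above the bench); to be left alone.
- pack_3_mid (a point): Centre of another pack of the same shape, size and colours, correctly seated in one of the bays (red end towards the dock's +x, this point 44 mm and its top 80 mm above the bench); to be left alone.
Things that resemble listed ones, but are neither listed nor needed, are in the scene too. What is shaped like the part that bears pack_2_mid but brown is not meant.

How it is judged (in metres and radians):
On the way:
1. the reversed pack has been pulled right out of its bay, its underside above the dock's top (z of pack_1_mid in the frame of dock above 0.072 m), for 0.2 s.
At the end, for the whole second after the job is handed in: The reversed pack is back in a bay, within 6 mm of its centre seen from above, red end at the red-marked end, fully home to 3.5 mm, upright to 0.06 rad, released and at rest; the other two packs are seated in bays (same tolerances) ((horizontal distance between pack_1_mid and bay_1 below 0.006 m or horizontal distance between pack_1_mid and bay_2 below 0.006 m or horizontal distance between pack_1_mid and bay_3 below 0.006 m) and z of pack_1_mid in the frame of dock between 0.04 and 0.0475 m and angle between each of pack_1_mid, pack_2_mid, pack_3_mid's own z axis and vertical below 0.06 rad and x of pack_1_red in the frame of dock above 0.03 m and linear speed of pack_1 below 0.02 m/s and contact force between the fingers and pack_1 below 0.1 N and (horizontal distance between pack_2_mid and bay_1 below 0.006 m or horizontal distance between pack_2_mid and bay_2 below 0.006 m or horizontal distance between pack_2_mid and bay_3 below 0.006 m) and z of pack_2_mid in the frame of dock between 0.04 and 0.0475 m and (horizontal distance between pack_3_mid and bay_1 below 0.006 m or horizontal distance between pack_3_mid and bay_2 below 0.006 m or horizontal distance between pack_3_mid and bay_3 below 0.006 m) and z of pack_3_mid in the frame of dock between 0.04 and 0.0475 m); the robot touches nothing.
It fails at once if the reversed pack is dropped (it moves faster than 0.6 m/s, a fall of about 18 mm, with no finger on it) (contact force between the fingers and pack_1 below 0.05 N and linear speed of pack_1 above 0.6 m/s).
It fails at once if another seated pack is pulled up or shoved out of place by more than 12 mm (distance of pack_2_mid from where it was at the start of the episode above 0.012 m).
It fails at once if another seated pack is pulled up or shoved out of place by more than 12 mm (distance of pack_3_mid from where it was at the start of the episode above 0.012 m).
It also fails if it takes over 48 s, if anything falls off the work surface, if the arm or the gripper's body presses on something with over 40 N, if the wrist force passes 120 N, or if a joint passes its speed limit or range.

## Working session

There is one attempt and no reset: what is moved stays moved. The work goes in short steps, Python scripts to look and compute and a shell command to move; the robot and the scene stay as the last step left them, time stands still between calls to the robot, and variables do not carry over. Pictures are saved under pics/ and viewed, about 8 in all and at most 12, crops included, and the job is handed in when it is done.

```bash
mkdir -p pics; python3 - <<'E'
from cell import manip,camera,camera_model,models
import cv2,numpy as np
for n in("scene","top"):
    im=camera(n); cv2.imwrite(f"pics/{n}0.png",im[:,:,::-1])
    m=camera_model(n); print(n,m)
    for th in("dock","pack_1_mid","pack_1_red","bay_1"):
        try:
            for d in models.pinpoint(n,th): print(th,round(d["score"],2),np.round(d["centre"]))
        except Exception as e: print(th,e)
s=manip.read_state();print(s)
E
```

```text
scene {'camera_matrix': array([[422.67142404,   0.        , 324.41359916],
       [  0.        , 422.67142404, 198.04769263],
       [  0.        ,   0.        ,   1.        ]]), 'position': array([232.47617854, 307.38557509, 711.14019754]), 'attitude': array([ 7.13199593e-01, -1.96864991e-03, -2.59950914e+00])}
dock 0.72 [ 495. -137.    0.]
pack_1_mid 0.77 [ 478. -215.   51.]
pack_1_red 0.62 [ 438. -203.   54.]
bay_1 0.94 [ 496. -139.    6.]
bay_1 0.92 [512. -54.   8.]
bay_1 0.63 [ 481. -217.    6.]
top {'camera_matrix': array([[408.74594525,   0.        , 322.29396538],
       [  0.        , 408.74594525, 206.09428698],
       [  0.        ,   0.        ,   1.        ]]), 'position': array([ 415.16807877, -174.99534742,  895.96409826]), 'attitude': array([ 0.14280834,  0.0303159 , -1.550551  ])}
dock 0.72 [ 495. -134.    2.]
dock 0.49 [515. -58.   9.]
pack_1_mid 0.87 [ 479. -214.   52.]
pack_1_red 0.89 [ 438. -210.   48.]
bay_1 0.98 [514. -57.   9.]
bay_1 0.82 [ 477. -212.    8.]
bay_1 0.59 [ 499. -137.    5.]
{'t': 0.5, 'q': array([-1.33357544e+00,  3.50715156e-01,  1.65182231e+00, -1.47092018e-05,
        1.13911248e+00, -8.46348775e-02]), 'qvel': array([ 1.78112475e-03,  6.39119459e-05,  6.81751494e-04,  3.12040074e-04,
        3.97325872e-04, -1.29207194e-04]), 'effort': array([ 2.04650059e-04, -5.05726683e+01, -2.91489995e+01, -1.13157807e-04,
        1.02829625e-03,  3.71897602e-05]), 'eef_pos': array([ 173.97603496, -521.72838922,  231.27276165]), 'ee_rot': array([-3.14153444e+00,  8.46867529e-06,  3.21861915e-01]), 'ft_force': array([-2.34242440e-01, -2.14442710e-04,  2.73608926e-01]), 'torque': array([ 0.01691825,  0.05279056, -0.00489175]), 'width': 85.31533263537908}
```

View pics/top0.png

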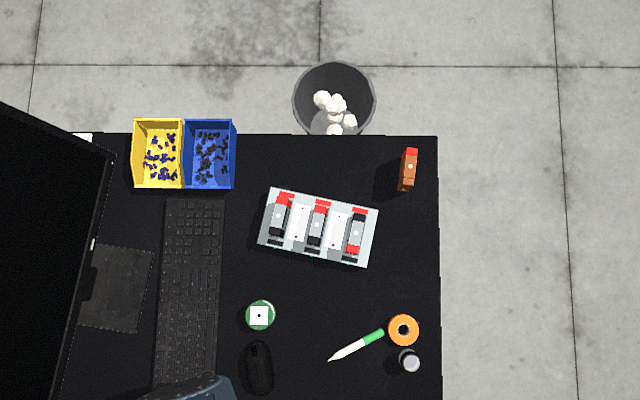

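View pics/scene0.png

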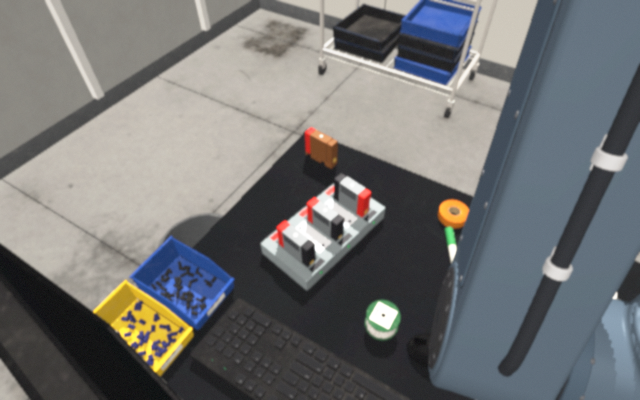

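Candidates in the top picture are the packs at (280,215), (318,225) and (355,232), plus a brown look-alike at (409,170). The one at (355,232) has its red end towards the black marks, so it is the reversed one. I'll check that in a crop.

```bash
python3 - <<'E'
import cv2
a=cv2.imread("pics/top0.png")[175:280,245:390];cv2.imwrite("pics/c1.png",cv2.resize(a,None,fx=5,fy=5,interpolation=cv2.INTER_CUBIC))
E
```

```text
(no output)
```

View pics/c1.png

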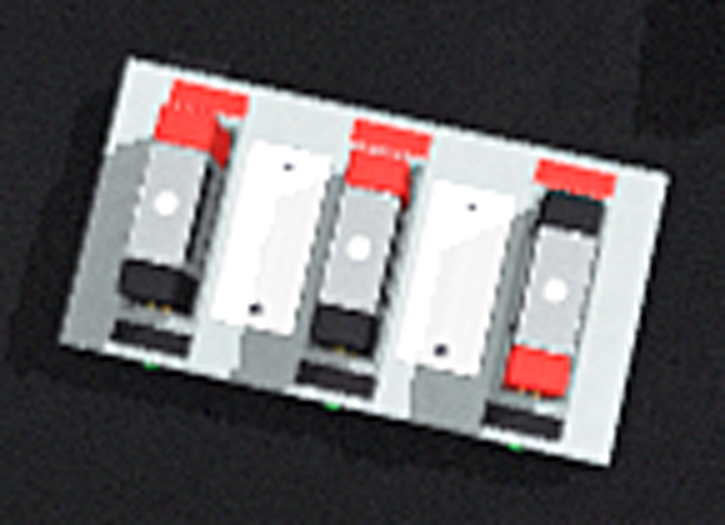

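```bash
python3 -m jog '0 6 6 0 0 0 -8; 0 12 12 0 0 0 -16; 0 18 18 0 0 0 -24; 0 24 24 0 0 0 -31.2; 0 30.4 30.8 0 0 0 -31.2; 0 30.4 30.8 0 0 0 -31.2; 0 30.4 30.8 0 0 0 -31.2; 0 30.4 30.8 0 0 0 -31.2;0 30.4 30.8 0 0 0 -31.2;0 30.4 30.8 0 0 0 -31.2'
python3 - <<'E'
from cell import manip,camera,camera_model,models
import cv2,numpy as np
s=manip.read_state();print(s["eef_pos"],s["ee_rot"],s["q"])
im=camera("wrist"); cv2.imwrite("pics/w1.png",im[:,:,::-1]); m=camera_model("wrist");print(m)
for th in("dock","pack_1_mid","pack_1_red","bay_1"):
    for d in models.pinpoint("wrist",th): print(th,round(d["score"],2),np.round(d["centre"],1))
E
```

```text
t: 1.75
eef_pos: [477.3, -214.7, 231.3]
ee_rot: [3.142, 0.0, -0.224]
ft_force: [0.3, 0.0, 0.2]
width: 85.4
[ 477.28753107 -214.66306893  231.32603837] [ 3.14150219e+00  1.01398253e-04 -2.24282377e-01] [-5.11562434e-01  3.02415285e-01  1.71993325e+00 -1.28347314e-04
  1.11931573e+00  1.28357227e+00]
{'camera_matrix': array([[343.06479051,   0.        , 316.18773564],
       [  0.        , 343.06479051, 197.64848177],
       [  0.        ,   0.        ,   1.        ]]), 'position': array([ 549.18868063, -231.4413378 ,  374.94919591]), 'attitude': array([-2.96648430e-01, -1.27653794e-03, -1.79588930e+00])}
dock 0.91 [ 4.946e+02 -1.369e+02  3.000e-01]
pack_1_mid 0.59 [ 479.  -212.3   50.2]
bay_1 0.97 [ 498.  -136.8    1.3]
bay_1 0.72 [ 482.3 -212.6    8.8]
bay_1 0.6 [514.1 -58.1   9.4]
```

The crop shows the right-hand pack, (555,290) in the crop, with its red end at the black mark, so it is the reversed one. White blocks with shadows lie between the bays. I'll check how high they stand in the wrist picture.

View pics/w1.png

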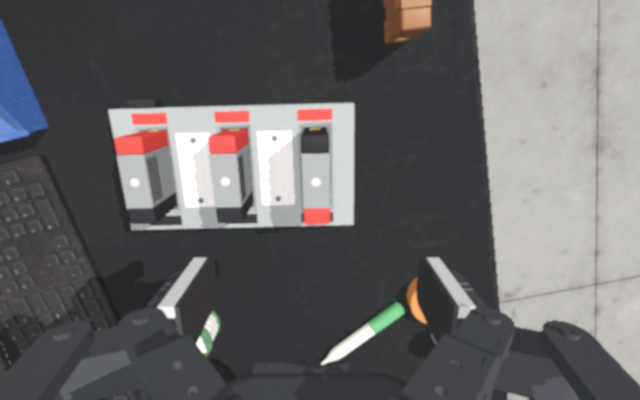

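The white plates look flat, with no visible sides. Next I'll compute the pack position from its top dot (316,182), and the dock yaw from the red marks at rows 114–119 of this picture.

```bash
cat > h.py <<'E'
import numpy as np
from scipy.spatial.transform import Rotation as R
def px(m,u,v,z):
    K=m["camera_matrix"];r=R.from_euler("xyz",m["attitude"]).as_matrix()
    d=r@np.array([(u-K[0,2])/K[0,0],-(v-K[1,2])/K[1,1],-1.]);p=np.array(m["position"])
    return p+d*(z-p[2])/d[2]
E
python3 - <<'E'
from h import *
from cell import camera_model
import cv2
m=camera_model("wrist")
im=cv2.imread("pics/w1.png").astype(int)
b,g,r=im[...,0],im[...,1],im[...,2]
red=((r>150)&(g<90)&(b<90)).astype(np.uint8)
n,l,st,c=cv2.connectedComponentsWithStats(red)
for i in range(1,n):
    if st[i,4]>60: print(st[i],c[i],[np.round(px(m,*c[i],z),1) for z in(34,88)])
w=((np.abs(im-im.mean(2,keepdims=True)).max(2)<12)&(im.min(2)>215)).astype(np.uint8)
n,l,st,c=cv2.connectedComponentsWithStats(w)
for i in range(1,n):
    if 15<st[i,4]<400 and st[i,1]<260: print("w",st[i],c[i],[np.round(px(m,*c[i],z),1) for z in(80,88)])
for v in(150,165,180,195,205):print(v,im[v,294:340].mean(1).astype(int))
E
```

```text
[217 129  31  23 297] [237.05050505 137.49158249] [array([ 525.7, -145.9,   34. ]), array([ 529.5, -159.4,   88. ])]
[129 131  39  22 473] [152.06131078 140.22410148] [array([541.8, -63.3,  34. ]), array([543.1, -89.9,  88. ])]
w [116 111   9   6  20] [120.35 113.15] [array([570. , -68.2,  80. ]), array([569.5, -72.6,  88. ])]
w [129 111  21   3  22] [138.54545455 111.13636364] [array([568.2, -83.6,  80. ]), array([567.7, -87.6,  88. ])]
w [271 119   6   7  28] [273.75       122.28571429] [array([ 534.3, -191.2,   80. ]), array([ 534.7, -192.3,   88. ])]
w [220 177  10   9  73] [224.8630137  180.98630137] [array([ 494.6, -135.9,   80. ]), array([ 496.1, -138.4,   88. ])]
w [311 177  10  10  81] [315.55555556 181.5308642 ] [array([ 476.3, -214. ,   80. ]), array([ 478.2, -214.5,   88. ])]
w [130 178  10   9  74] [134.28378378 182.06756757] [array([511.6, -57.3,  80. ]), array([512.6, -62. ,  88. ])]
w [345 190   5   8  21] [347.42857143 194.14285714] [array([ 458.5, -239.3,   80. ]), array([ 461. , -239.1,   88. ])]
w [342 203   6   5  18] [344.38888889 205.38888889] [array([ 448.7, -
[... 309 characters left out ...]
6 197 197
 197 197 197 197 197 197 198 197 197 197 197 197 197 197 196 196 192 180
 168 175 191 206 214 215 215 215 214 215]
180 [185 169 169 169 167 161 150 146 163 185 195 196 196 196 197 197 203 222
 242 252 254 254 254 254 252 242 224 206 198 196 197 196 196 196 190 176
 161 169 186 203 213 215 216 216 215 215]
195 [215 190 171 169 167 165 158 150 157 177 191 195 195 195 195 196 196 196
 196 196 196 196 196 196 196 196 196 196 196 196 196 197 196 196 192 185
 179 183 191 203 212 215 216 216 217 218]
205 [176 169 167 168 169 167 162 156 156 171 188 195 195 195 195 196 196 196
 197 196 196 196 196 196 196 196 196 196 196 196 196 196 195 195 194 189
 185 186 190 200 210 214 215 216 215 216]
```

```bash
python3 -m jog '0.3 0.1 0 -4 0 0 0.85; 0.3 0.1 0 -9 0 0 0.85; 0.3 0.1 0 -13 0 0 0.85; 0.3 0.1 0 -16 0 0 0.85; 0.3 0.1 0 -17.9 0 0 0.85; 0.3 0.1 0 -17.9 0 0 0.85; 1 0.1 0 -17.9 0 0 0.85; 1 0.1 0 -17.9 0 0 0.85; 1 0.1 0 -17.9 0 0 0.85; 1 0.1 0 -17.9 0 0 0.85; 1 0.1 0 -17.9 0 0 0.85;1 0.1 0 -17.9 0 0 0.85'
```

```text
t: 3.5
eef_pos: [479.5, -214.0, 53.3]
ee_rot: [3.141, -0.002, -0.208]
ft_force: [-1.3, 0.4, 6.8]
width: 23.1
```

```bash
python3 -m jog '1 0 0 0.5 0 0 0; 1 0 0 1.2 0 0 0; 1 0 0 2.5 0 0 0; 1 0 0 4 0 0 0; 1 0 0 6 0 0 0; 1 0 0 8 0 0 0; 1 0 0 9.5 0 0 0; 1 0 0 10 0 0 0; 1 0 0 10 0 0 0'
python3 -m jog '1 0 0 0 0 0 9; 1 0 0 0 0 0 18; 1 0 0 0 0 0 27; 1 0 0 0 0 0 36; 1 0 0 0 0 0 45; 1 0 0 0 0 0 54; 1 0 0 0 0 0 63; 1 0 0 0 0 0 72; 1 0 0 0 0 0 81; 1 0 0 0 0 0 90; 1 0 0 0 0 0 90'
python3 -m jog '1 0 0 0 0 0 9; 1 0 0 0 0 0 18; 1 0 0 0 0 0 27; 1 0 0 0 0 0 36; 1 0 0 0 0 0 45; 1 0 0 0 0 0 54; 1 0 0 0 0 0 63; 1 0 0 0 0 0 72; 1 0 0 0 0 0 81; 1 0 0 0 0 0 90; 1 0 0 0 0 0 90; 1 0 0 0 0 0 90'
python3 - <<'E'
from cell import manip,camera,camera_model,models
import cv2,numpy as np
s=manip.read_state();print(s["eef_pos"],s["ee_rot"],s["q"],s["ft_force"],s["torque"])
im0=camera("wrist"); im1=camera("top"); im2=camera("scene")
for n,im in(("w2",im0),("t2",im1),("s2",im2)): cv2.imwrite(f"pics/{n}.png",im[:,:,::-1])
print(camera_model("wrist"))
for c in("wrist","top","scene"):
  for th in("pack_1_mid","pack_1_red","bay_1"):
    for d in models.pinpoint(c,th): print(c,th,round(d["score"],2),np.round(d["centre"],1))
E
```

```text
t: 4.62
eef_pos: [478.9, -213.7, 152.3]
ee_rot: [3.142, -0.0, -0.208]
ft_force: [0.6, -0.6, -2.5]
width: 23.0
t: 6.0
eef_pos: [478.6, -213.6, 151.6]
ee_rot: [-3.14, -0.0, 1.362]
ft_force: [0.1, 0.2, -2.4]
width: 23.3
t: 7.5
eef_pos: [478.9, -213.7, 152.1]
ee_rot: [3.141, -0.0, 2.929]
ft_force: [-0.5, 0.2, -3.8]
width: 23.4
[ 478.88303781 -213.70541919  152.08412518] [ 3.14148600e+00 -3.45207014e-04  2.92864147e+00] [-5.08527326e-01  4.04318337e-01  1.79318046e+00  1.81482741e-06
  9.44455158e-01 -1.86637351e+00] [-0.52844471  0.15645974 -3.76309508] [-0.04930635  0.01082012 -0.00216397]
{'camera_matrix': array([[343.06479051,   0.        , 316.18773564],
       [  0.        , 343.06479051, 197.64848177],
       [  0.        ,   0.        ,   1.        ]]), 'position': array([ 405.90666979, -198.50312672,  295.82662306]), 'attitude': array([-2.93915803e-01,  1.14423857e-03,  1.35982144e+00])}
wrist bay_1 0.75 [ 496.6 -138.3    6.4]
wrist bay_1 0.73 [514.3 -58.2   8.6]
top pack_1_red 0.59 [ 493.4 -134.9   47.4]
top bay_1 0.95 [ 496.2 -137.9    8.7]
top bay_1 0.95 [ 478.4 -214.8    6.6]
top bay_1 0.7 [510.1 -60.2   8.6]
scene pack_1_mid 0.67 [ 476.2 -212.5  151.1]
scene pack_1_red 0.6 [ 519.2 -219.9  153.1]
scene bay_1 0.71 [513.1 -58.6   9.7]
scene bay_1 0.63 [ 495.3 -137.     9.3]
scene bay_1 0.59 [ 481.7 -216.1    7.2]
```

View pics/w2.png

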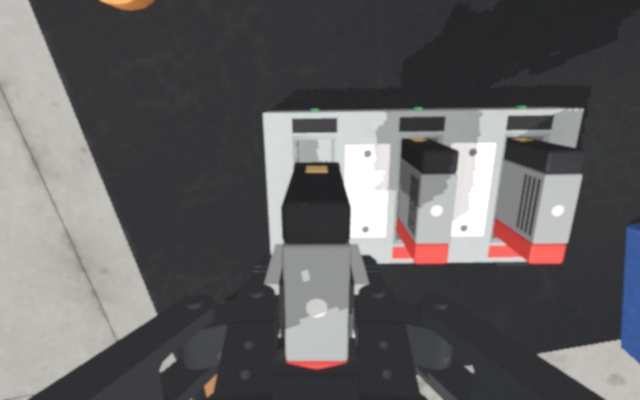

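```bash
python3 - <<'E'
import cv2
a=cv2.imread("pics/s2.png")[120:300,240:420];b=cv2.imread("pics/t2.png")[170:290,260:420]
cv2.imwrite("pics/c2.png",cv2.hconcat([cv2.resize(a,(400,400),interpolation=2),cv2.resize(b,(400,400),interpolation=2)]))
E
```

```text
(no output)
```

View pics/c2.png

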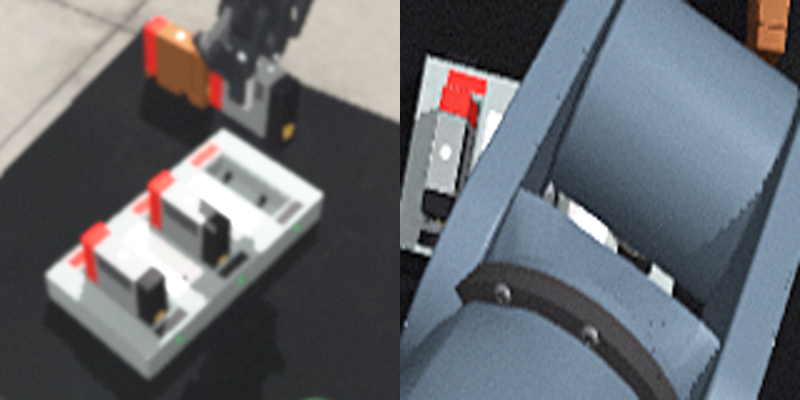

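The pack is held upright with its red end (216,92 in the left crop) towards the red marks, and its bay is empty. Now I'll locate the bay against the dot on the held pack, near (316,308).

```bash
python3 - <<'E'
from h import *
from cell import camera_model
import cv2
m=camera_model("wrist")
im=cv2.imread("pics/w2.png").astype(int);g=im.mean(2)
k=(g[105:140,270:580]<75).astype(np.uint8)
n,l,st,c=cv2.connectedComponentsWithStats(k)
P=[]
for i in range(1,n):
    if 200<st[i,4]<1500: 
        p=px(m,c[i][0]+270,c[i][1]+105,34);P.append(p);print(st[i],c[i]+[270,105],np.round(p,1))
for row in(150,160):print(row,g[row,286:345].astype(int))
print("col316",g[105:165,316].astype(int))
w=(im.min(2)[295:322,300:332]>205).astype(np.uint8)
n,l,st,c=cv2.connectedComponentsWithStats(w)
for i in range(1,n):
    if st[i,4]>20:u=c[i]+[300,295];print("dot",st[i],u,np.round(px(m,*u,187),1))
for row in(180,205,225,260,290,330):print(row,g[row,270:360].astype(int))
# red marks other packs' dots
for u in((437,211),(557.5,211)):print(np.round(px(m,*u,80),1))
E
```

```text
[  0   0 251   6 920] [376.85108696 106.48043478] [ 423.9 -157.    34. ]
[238  11  45  13 494] [530.12348178 122.31376518] [458.9 -46.8  34. ]
[130  13  44  13 536] [421.2238806  123.71455224] [ 443.1 -126.5   34. ]
[ 25  15  40  11 404] [315.10891089 125.35148515] [ 427.8 -204.5   34. ]
150 [216 216 215 215 214 211 201 187 182 182 173 155 151 162 167 168 168 167
 167 167 167 167 166 167 167 168 167 168 169 176 192 208 215 217 217 217
 217 217 216 215 215 215 214 213 210 199 186 188 200 207 211 213 214 215
 215 215 215 216 228]
160 [217 217 216 216 216 214 207 193 176 164 154 142 143 155 164 167 167 166
 166 166 166 166 166 166 166 164 163 161 160 160 160 165 178 187 189 193
 201 204 203 196 191 194 202 205 202 191 179 182 193 199 203 208 212 214
 215 215 215 218 231]
col316 [ 42  41  52  84 115 131 147 176 202 212 214 213 200 159 105  76  73  73
  71  73  72  73  72  73  72  72  88 144 194 211 211 207 205 200 189 180
 174 172 169 170 169 169 172 179 188 192 189 183 178 175 173 171 169 168
 167 160 138  98  57  49]
dot [12 16 15  7 62] [319.4516129 314.4516129] [ 482.5 -213.8  187. ]
[... 1563 characters left out ...]
148 148 147 148 148 148 148 148 148 148 148 147 148 148 147 147 148
 148 148 147 147 148 148 148 147 148 148 149 148 148 148 149 147 148 148
 148 149 148 148 148 148 148 148 148 149 148 148 148 148 148 148 148 148
 148 148 148 148 147 144 128 100  74  68  74 107 156 189 198 190 165 120]
330 [ 50  48  51  50  54  55  56  58  72  93 100  85  69  73 100 146 178 192
 195 196 197 197 196 196 197 196 196 196 195 196 196 196 195 195 196 195
 195 195 194 194 195 194 194 195 194 194 194 194 194 194 195 194 194 194
 195 194 194 194 194 195 194 194 194 195 194 194 194 194 195 194 195 194
 194 194 194 192 182 158 123 107 111 122 140 140 109  75  69  65  55  49]
[ 495.5 -135.8   80. ]
[512.1 -57.4  80. ]
```

```bash
python3 - <<'E'
from h import *
from cell import camera_model
import cv2
m=camera_model("wrist")
im=cv2.imread("pics/w2.png").astype(int);g=im.mean(2)
print(g[160:215,300].astype(int)); print(g[295:322,316].astype(int)); print(g[236:248,300].astype(int)); print(im[355:370,316,2])
e=np.array([.9785,-.206])
for n,u,v,z in(("bottom front",316,162,115),("top front",316,203,187),("dot",316,308,187),("mark",315.1,125.3,34),("edge",315,111,34),("baymouth",315,139,34),("pack end",316,361,187)):
    p=px(m,u,v,z);print(n,np.round(p,1),"along",round(float((p[:2]-[478.9,-213.7])@e),1),"lat",round(float((p[:2]-[478.9,-213.7])@[.206,.9785]),1))
E
```

```text
[164 151 113  65  39  39  36  36  34  34  35  34  36  35  36  36  35  34
  36  36  36  38  34  34  34  35  34  35  38  38  35  35  34  36  35  35
  35  34  35  35  36  40  40  44  45  49  51  50  48  50  50  51  49  50
  51]
[148 148 154 174 193 201 204 204 204 204 203 203 205 206 206 206 206 204
 207 219 238 241 224 203 196 195 195]
[ 51  48  47  48  49  48  48  60  86 108 125 136]
[194 194 193 192 193 201 215 229 237 246 253 255 247 215 153]
bottom front [ 439.9 -206.2  115. ] along -39.7 lat -0.7
top front [ 439.9 -206.1  187. ] along -39.7 lat -0.6
dot [ 479.5 -214.5  187. ] along 0.8 lat -0.6
mark [ 427.8 -204.5   34. ] along -51.9 lat -1.5
edge [ 417.6 -202.4   34. ] along -62.3 lat -1.5
baymouth [ 437.8 -206.7   34. ] along -41.7 lat -1.6
pack end [ 502.8 -219.4  187. ] along 24.6 lat -0.7
```

Within this picture the held pack and bay agree to within 1 mm in both directions, and the yaw differs by 1° at most. I'll descend in stages and watch the force.

```bash
python3 -m jog '1 -0.05 0 -2 0 0 0.5; 1 -0.05 0 -4 0 0 0.5; 1 -0.05 0 -6 0 0 0.5; 1 -0.05 0 -7 0 0 0.5; 1 -0.05 0 -7.5 0 0 0.5; 1 -0.05 0 -7.5 0 0 0.5'
python3 -m jog '1 0 0 -0.3 0 0 0; 1 0 0 -0.6 0 0 0; 1 0 0 -0.9 0 0 0; 1 0 0 -1.2 0 0 0; 1 0 0 -1.2 0 0 0'
```

```text
t: 8.85
eef_pos: [478.6, -213.8, 77.5]
ee_rot: [-3.142, 0.0, 2.942]
ft_force: [0.9, -0.1, -2.4]
width: 23.5
t: 9.48
eef_pos: [478.3, -213.7, 65.0]
ee_rot: [3.141, -0.0, 2.942]
ft_force: [-0.1, -0.3, -2.2]
width: 23.1
```

```bash
python3 -m jog '1 0 0 -0.3 0 0 0; 1 0 0 -0.6 0 0 0; 1 0 0 -0.9 0 0 0; 1 0 0 -1.1 0 0 0; 1 0 0 -1.1 0 0 0'
python3 -m jog '1 0 0 -0.3 0 0 0; 1 0 0 -0.6 0 0 0; 1 0 0 -0.75 0 0 0; 1 0 0 -0.75 0 0 0'
```

```text
t: 10.1
eef_pos: [478.4, -213.7, 54.1]
ee_rot: [3.142, -0.0, 2.942]
ft_force: [0.0, 0.4, -2.6]
width: 23.1
t: 10.6
eef_pos: [478.4, -213.7, 46.6]
ee_rot: [3.142, -0.0, 2.942]
ft_force: [-1.4, -0.0, -3.0]
width: 23.5
```

```bash
python3 -m jog '1 0 0 -0.1 0 0 0; 1 0 0 -0.15 0 0 0; 1 0 0 -0.15 0 0 0'
```

```text
t: 10.98
eef_pos: [478.5, -213.8, 45.4]
ee_rot: [-3.142, 0.0, 2.942]
ft_force: [-0.2, 0.4, -1.0]
width: 23.5
```

```bash
python3 -m jog '0.4 0 0 0 0 0 0; 0.4 0 0 0 0 0 0; 0.4 0 0 0 0 0 0; 0.4 0 0 0 0 0 0; 0.4 0 0 0.5 0 0 0; 0.4 0 0 2 0 0 0; 0.4 0 0 5 0 0 0; 0.4 0 0 9 0 0 0; 0.4 0 0 14 0 0 0; 0.4 0 0 18 0 0 0; 0.4 0 0 18 0 0 0'
python3 -m jog '0.4 -6 -6 0 0 0 0; 0.4 -12 -12 0 0 0 0; 0.4 -18 -18 0 0 0 0; 0.4 -18 -18 0 0 0 0;0.4 -18 -18 0 0 0 0; 0.4 -18 -18 0 0 0 0'
python3 - <<'E'
from cell import manip,camera,camera_model,models
import cv2,numpy as np
ims={}
for c in("top","scene"):
  ims[c]=camera(c)
  for th in("pack_1_mid","pack_1_red","bay_1"):
    for d in models.pinpoint(c,th): print(c,th,round(d["score"],2),np.round(d["centre"],1))
a=ims["top"][175:280,245:390,::-1];b=ims["scene"][160:300,250:400,::-1]
cv2.imwrite("pics/f.png",cv2.hconcat([cv2.resize(a,(400,400),interpolation=2),cv2.resize(b,(400,400),interpolation=2)]))
E
```

```text
t: 12.35
eef_pos: [479.6, -214.4, 229.2]
ee_rot: [-3.14, 0.006, 2.942]
ft_force: [0.6, 0.2, -0.4]
width: 51.1
t: 13.1
eef_pos: [298.3, -393.4, 225.0]
ee_rot: [3.141, -0.0, 2.941]
ft_force: [-0.0, 1.0, -0.2]
width: 51.5
top pack_1_mid 0.75 [ 479.2 -215.    45.7]
top pack_1_red 0.78 [ 520.8 -221.1   38.2]
top bay_1 0.94 [ 479.6 -215.5    6.3]
top bay_1 0.62 [512.4 -60.5   9.3]
top bay_1 0.57 [ 496.5 -138.5    6.7]
top bay_1 0.22 [ 495.3 -138.2   46.4]
scene pack_1_mid 0.88 [ 477.9 -216.7   43.5]
scene pack_1_mid 0.58 [ 516.8 -218.3   47.4]
scene pack_1_red 0.92 [ 518.5 -219.    43.2]
scene bay_1 0.83 [510.6 -55.8   9.5]
scene bay_1 0.66 [ 496.5 -139.5    9.4]
scene bay_1 0.64 [ 477.6 -214.6    9.6]
```

View pics/f.png

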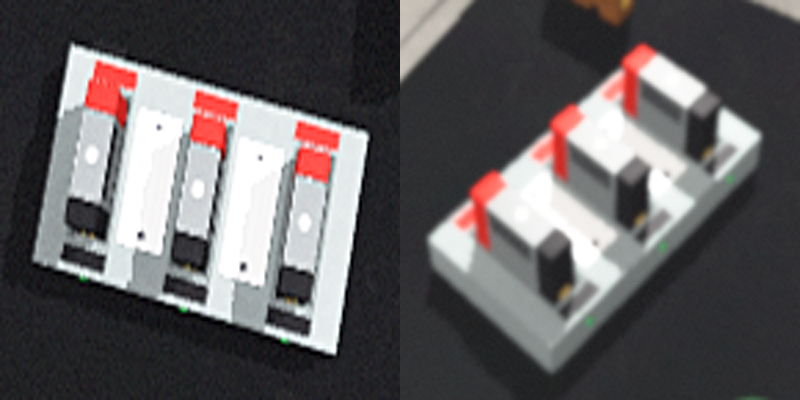

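All three packs now have their red ends at the red marks and stand equally high. The arm is clear, so I'm handing the job in.

```bash
python3 -c "from cell import workorder;print(workorder.finish_job())"
```

```text
the job is handed in; nothing more can be done
None
```

I pulled the reversed pack out of the bay at the dock's -y end (bay_3) and turned it end for end above the dock. I then lowered it back in and let go, and the arm moved clear. The robot's clock read about 13 s of the 48 s allowed.

- **Seating:** The pack went down past the key height with no rise in force, until light floor contact at the expected depth. After release, the networks put its centre at a height of 44–46 mm (44 is fully home) and within about 2 mm of the bay centre. Those figures are good to about 4 mm.
- **Orientation:** Both final pictures show its red end at the red mark and the pack upright.
- **Other packs:** In the same pictures the other two look seated in their bays. I checked them by eye only and did not measure them again.
- **Disagreements:** The dock's yaw read between -11.2° and -12.8° depending on the measurement, which is within the bay's play. One weaker detection put the pack centre at its red end; I took that as false.

No check failed, and handing the job in gave no verdict.

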